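Secure a blot box on the orbital shaker with its retaining bar and thumbscrew

TASK

Secure the hinged blot box on the shaker: slide the retaining bar in its guides up against the box and push both back to the rear stop, so that the hole in the bar lines up with the threaded socket in the platform. Then take the tall-headed steel thumbscrew from the white stand, thread it down through the bar into the socket and turn it clockwise with a light grip until its flange clamps the bar finger-tight, and let go. Do not squeeze the box hard, do not force the screw, and leave the flat plug and the other things on the bench where they are.

Things in the scene. Friction and masses are not known exactly. Their poses are not given: they have to be found in the camera images.
- shaker: orbital shaker, fixed: white housing 210 x 200 mm, aluminium platform 200 x 190 mm with its top 72 mm above the bench. Origin: centre of its underside; z up, x from its control panel (front) towards the rear stop. Rear stop: upright plate 150 mm wide, 34 mm high, front face at x = +88 mm. Two guide strips 5 mm high along x, inner faces at y = +-23 mm, lead the bar.
- socket (a point): nominal mouth centre of the threaded socket, in the platform's top face at x = -14 mm, y = 0 of the shaker; axis vertical. Steel insert, bore 18 mm, 34 mm deep. It floats: its true axis may be 0.8 mm off in x, 0.5 mm in y, and the angle where its thread begins is unknown. Right-hand two-start thread, 14 mm per full turn; clockwise from above drives in.
- bar: retaining bar, loose, aluminium, about 0.2 kg, flat on the platform between the guide strips (1 mm play each side), slides along the shaker's x. Origin: centre of its 19 mm round hole, at its underside; x as the shaker's, z up. Foot 44 mm wide, 8 mm thick. It starts 14 to 26 mm short of home (hole over the socket), where the box just touches both bar and rear stop.
- bar_grip (a point): centre of the bar's black grip block, 36 mm wide along y, 22 mm along x, 8 to 22 mm above the platform; at x = -63 mm, z = 15 mm of the bar. To hold across y from above or push on its front. The bar's push needs about 1 to 2 N of friction until the box meets the stop.
- bar_face (a point): middle of the rear face of the bar's upright face plate (130 mm wide along y, 6 mm thick, 6 to 18 mm above the platform), which pushes the box; at x = +50 mm, z = 12 mm of the bar
- blot_box: small pale grey hinged box, lid shut, 57 x 87 x 46 mm, 0.12 kg, loose on the platform between bar and rear stop. Origin: centre of its underside, axes about as the shaker's. Its walls reach from x = -25 to +27 mm. Home, its origin is at x = +61 mm of the shaker; it starts 3 to 9 mm short of that.
- thumbscrew: steel thumbscrew, 0.2 kg, upright and loose in one hole of the stand. Origin: on its axis at the underside of its flange, which rests on the stand's top; z up. Flange 32 mm across, 4 mm thick; stem 13 mm across up to z = 20 mm, then the knurled head; below the flange a coarse thread 17 mm across, core 9 mm, tapered tip at z = -33 mm. Thread self-locking.
- screw_head (a point): centre of the thumbscrew's tall round knurled head, 30 mm across, 22 mm high, 31 mm above the flange's underside. Set down loose in bar and socket, the flange rests 2 to 10 mm above the bar by its angle; it takes 1 to 4.5 rad clockwise to meet the bar, then 0.5 to 1 rad more. Finger-tight: fingers gripping the head with 10 to 20 N slip round it; a 40 N grip overtightens.
- stand: white block with two holes, fixed, 100 x 40 mm, 34 mm high; holes 20 mm across at x = +-30 mm hold thumbscrew and plug, either way round. Origin: centre of its underside
- plug: flat black blanking plug, cap 38 mm across and only 7 mm high, in the other hole of the stand; not used. Origin on its axis at the underside of its cap
- media_bottle: bystander, leave alone: glass bottle with a cap, 69 mm across, 129 mm high; origin centre of its underside
- vial_d: bystander, leave alone: small vial, 25 mm across, 60 mm high; origin centre of its underside
- tube_a: bystander, leave alone: conical tube lying on its side, 120 mm long; origin centre of its underside
- tube_b: bystander, leave alone: conical tube lying on its side, 120 mm long; origin centre of its underside
- petri: bystander, leave alone: petri dish, 58 mm across, 13 mm high; origin centre of its underside
- pen_black: bystander, leave alone: marker pen, 126 mm long; origin centre of its underside
- timer: bystander, leave alone: black bench timer, 34 x 72 x 59 mm; origin centre of its underside

How it is judged:
On the way, in this order (a step that is already met when the one before it is completed fails the run):
1. the bar is home: its hole is over the socket and the box is against the rear stop (horizontal distance between bar and socket below 0.0025 m and x of blot_box in the frame of shaker above 0.058 m and angle between blot_box's own z axis and vertical below 0.1 rad), for 0.2 s.
2. the thumbscrew stands through the bar in the socket, flange less than 12 mm above the bar (horizontal distance between bar and socket below 0.0025 m and horizontal distance between thumbscrew and socket below 0.003 m and angle between thumbscrew's own z axis and vertical below 0.1 rad and z of thumbscrew in the frame of bar below 0.02 m), for 0.2 s.
At the end, for the whole second after the job is handed in: thumbscrew down through bar and socket: flange within 1 mm of the bar, clamping it with over 4 N, upright (0.1 rad), within 3 mm of the socket centre; bar hole within 2.5 mm of the socket centre; box level and within 3 mm of its place at the rear stop; all at rest (all of step 1 and horizontal distance between thumbscrew and socket below 0.003 m and angle between thumbscrew's own z axis and vertical below 0.1 rad and z of thumbscrew in the frame of bar below 0.009 m and contact force between thumbscrew and bar above 4 N and linear speed of thumbscrew below 0.01 m/s); the robot touches nothing.
It fails at once if the box is squeezed with more than 30 N (contact force between bar and blot_box above 30 N).
It fails at once if the thumbscrew is forced: more than 90 N between it and the bar (contact force between thumbscrew and bar above 90 N).
It fails at once if the plug is taken out or shoved (distance of plug from where it was at the start of the episode above 0.015 m).
It fails at once if the box is tipped or lifted (angle between blot_box's own z axis and vertical above 0.3 rad or z of blot_box in the frame of shaker above 0.09 m).
It fails at once if another thing on the bench is moved more than 30 mm (distance of any of media_bottle, vial_d, tube_a, tube_b, petri, pen_black, timer from where it was at the start of the episode above 0.03 m).
It also fails if it takes over 72 s, if anything falls off the work surface, if the arm or the gripper's body presses on something with over 40 N, if the wrist force passes 120 N, or if a joint passes its speed limit or range.

ROBOT

A 7-joint arm with a two-finger parallel gripper is mounted at the origin on a cart in front of the work surface, level with it; the furniture and walls round the work are solid. World frame = base frame: x ahead of the robot, y to its left, z up, the work surface at z = 0. Lengths are in m, angles in rad, forces in N, time in s.
With the tool pointing down it reaches from about 0.4 to 0.85 m from the base axis. Payload 10.4 kg.
Tool frame: the origin (TCP) lies midway between the tips of the shut fingers; the grasp point (between the pads) lies 19 mm behind it; z points along the fingers, y is the line along which they close (so a half turn about z gives the same grasp; the last joint's range is limited). The gripper opens to 85 mm and grips with 20 to 120 N. Pads are 22 mm wide; open, the fingers measure 114 mm over their backs; the gripper's body (76 mm by 85 mm) begins 54 mm behind the grasp point. The pads swing forward as they close: fully open they stand 13 mm farther back than shut.
Start: joints at [1.272, 0.332, -0.065, 1.46, 0.022, 1.35, -0.088], TCP at [0.17, -0.601, 0.231] pointing down, gripper open.
Joint ranges: [-2.6, 2.6], [-0.5, 2.12], [-1.47, 1.34], [0.16, 2.42], [-1.27, 4.41], [0.06, 2.06], [-2.6, 2.6]. Speed limits (rad/s): [2.22, 2.22, 2.79, 2.79, 3.14, 3.14, 3.14].

INTERFACE

Orientations are given as a unit quaternion [x, y, z, w].
In Python, from workcell import get_obs, camera, camera_params, hand_in gives the robot as it stands.
- The arm moves only by the tool carry_out, never from a script. Its argument "commands" is a list that holds one entry, the list of rows, each a list of 6 numbers: the shift along the tool's x, y, z in units of 40 mm (1.0 is 40 mm), then the turn, a rotation vector about the tool's x, y, z in units of 6 degrees (1.0 is 6 degrees). In form: [[[x, y, z, ax, ay, az], ...]]. A call has 1 to 20 rows; each row shifts and turns the commanded pose from where the row before left it, along the tool's axes as they then stand; what a row does not reach is not made up. A row lasts 1/12 s, in which the tool goes at most 41.7 mm and 7.16 degrees, less where a joint would pass 70% of its speed; a pose out of reach is approached as far as the arm can. A call is refused whole if a number of a shift passes 1 or a number of a turn 1, either way. A call with a gripper value outside its range is refused whole. "hand" is the closure, from -1 (fully open) to 1 (shut), set as the call begins (left out, the last holds). The fingers move at their own pace and stop on an object; "force" is the grip in N (left out, the last holds). Time passes only in rows, so rows that do not move let the fingers close. It gives the time, the measured TCP pose, the force, the opening and the grip force at its end, in the units of the state.
- get_obs(): the state, without advancing time (a new reading comes with each control period).
- camera(name): name is "scene" or "top"; returns the picture (420x560x3 uint8, red, green, blue); there is no depth.
- camera_params(name): a dict with "mtx" (3x3 intrinsics, pixels), "R" (3x3) and "t" (3): a world point X has camera coordinates R X + t. Camera axes: x right, y down, z forward; pixel columns grow to the right and rows downward; lengths in m; the calibration is good to about 2 mm. A picture is of the moment at which its call begins. camera_params takes no time and is no camera call.
- hand_in(): hands the job in; it is judged then, once.
The state is a dict: "clock": time; "joint_pos": joint angles; "joint_velocities": joint speeds; "tau": joint torques, N m; "position": TCP position; "ee_rot": TCP orientation; "ft_force": force on the tool from outside, world axes, zero at the start; "torque": the same for the moment, N m; "grip_width": opening from 0.0 (shut) to 1.0 (fully open); "grasp_force": force on a finger pad.
Only numpy, scipy, OpenCV 4.12 (cv2) and the standard library are available. Lean on these libraries where they do the work, as an engineer would, in place of code of your own. Each camera call takes 0.05 s, during which the arm holds its last target. There are 200 camera calls.

## Working session

There is one attempt and no reset: what is moved stays moved. The work goes in short steps, Python scripts to look and compute and a tool call to move; the robot and the scene stay as the last step left them, time stands still between calls to the robot, and variables do not carry over. Pictures are saved under pics/ and viewed, at most 10 in all, crops included, and the job is handed in when it is done.

Besides the shell and the picture viewer there is one more tool, called after "Emit:" as name([rows], argument=value, ...), one row to a line, values as JSON. carry_out: Moves the arm, as the interface text tells. Its arguments: {"type":"object","properties":{"commands":{"type":"array"},"hand":{"type":"number"},"force":{"type":"number"}},"required":["commands"]}

```bash
mkdir -p pics
python3 - <<'E'
from workcell import *
import cv2,numpy as np
for n in("scene","top"):
    im=camera(n); cv2.imwrite(f"pics/{n}0.png",cv2.cvtColor(im,cv2.COLOR_RGB2BGR)); p=camera_params(n)
    print(n,p["mtx"].tolist(),np.round(p["R"],4).tolist(),np.round(p["t"],4).tolist())
o=get_obs();print(o)
E
```

```text
scene [[424.25159337027003, 0.0, 276.0323746766238], [0.0, 424.25159337027003, 205.99475771979408], [0.0, 0.0, 1.0]] [[-0.5435, -0.8393, 0.0133], [-0.5576, 0.3492, -0.7531], [0.6274, -0.4167, -0.6578]] [0.1651, 0.4158, 0.5399]
top [[465.8349538750101, 0.0, 278.7206121005177], [0.0, 465.8349538750101, 215.54160184768915], [0.0, 0.0, 1.0]] [[0.0187, -0.9973, 0.0716], [-0.9822, -0.0317, -0.1849], [0.1867, -0.0669, -0.9801]] [-0.1669, 0.5147, 0.8472]
{'clock': 0.1, 'joint_pos': array([ 1.27239227,  0.33278258, -0.06471548,  1.46085169,  0.0216118 ,
        1.34989121, -0.08850633]), 'joint_velocities': array([-6.49658734e-05, -1.16085988e-03, -1.05159893e-04, -2.94148320e-03,
       -1.36534382e-03, -3.47710121e-04, -1.97666592e-03]), 'tau': array([ 5.24275547e-04, -6.26749778e+01,  4.83054353e-02, -3.92427456e+01,
        1.61584181e-02,  7.02058300e-03,  3.85050771e-05]), 'position': array([ 0.17011308, -0.60106072,  0.23061452]), 'ee_rot': array([ 9.90504324e-01,  1.37480189e-01, -1.15821814e-04, -6.07478757e-04]), 'ft_force': array([0.65524337, 0.1714359 , 0.61842562]), 'torque': array([-0.00473058, -0.02095821, -0.01533603]), 'grasp_force': 0.0, 'grip_width': 1.0011293170960929}
```

View pics/scene0.png

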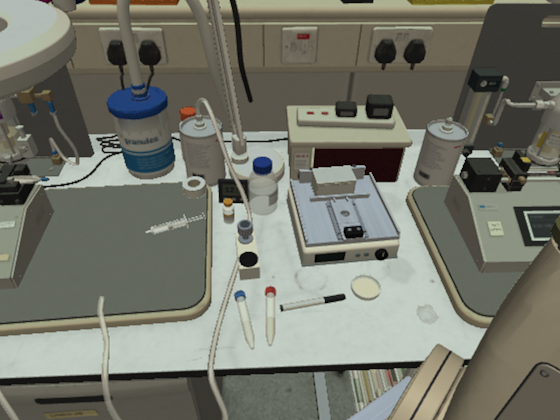

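View pics/top0.png

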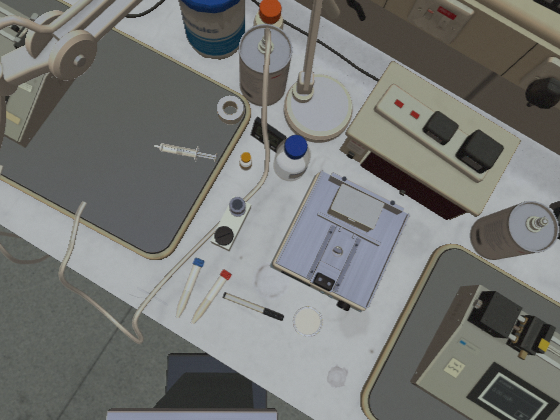

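The top view shows the shaker at about (340,240), with the black grip at (324,282), the screw at (237,205) and the plug at (224,236). I'll enlarge both views for detail.

Run:
```python
import cv2
a=cv2.imread("pics/top0.png")[160:315,205:415]; cv2.imwrite("pics/topc.png",cv2.resize(a,None,fx=3.8,fy=3.8,interpolation=cv2.INTER_CUBIC))
a=cv2.imread("pics/scene0.png")[150:300,215:415]; cv2.imwrite("pics/scenec.png",cv2.resize(a,None,fx=4,fy=4,interpolation=cv2.INTER_CUBIC))
```

```text
(no output)
```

View pics/topc.png

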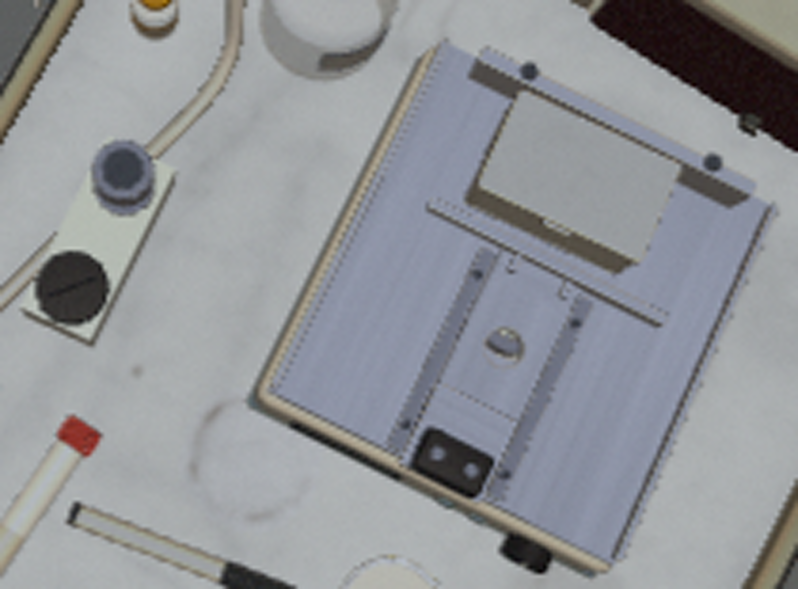

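View pics/scenec.png

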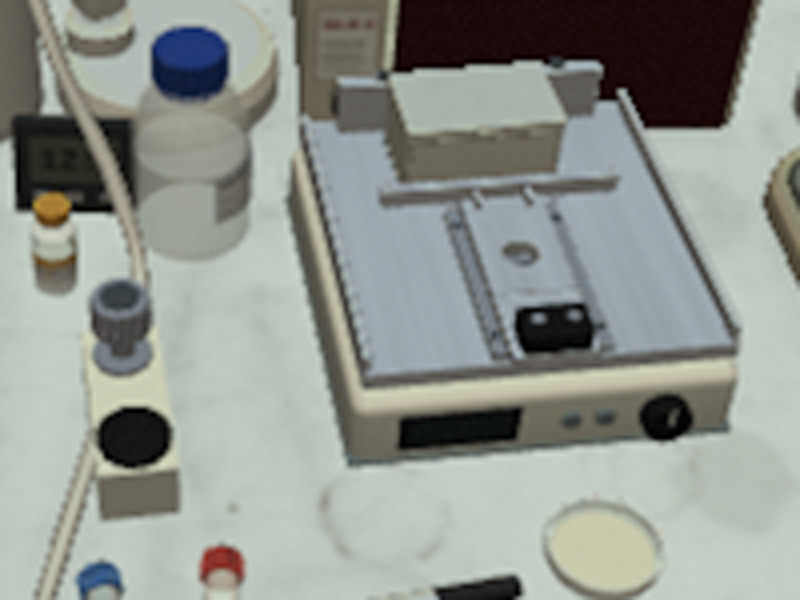

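The top crop shows the platform corners at (447,40), (773,208), (612,557) and (265,395). The hole is at (505,345), the grip top at about (455,458), the screw head top at (123,167) and the plug at (72,287). The scene crop has the same features. Next I'll cast rays.

```bash
cat > h.py <<'E'
import numpy as np,cv2
from workcell import *
from scipy.spatial.transform import Rotation as Ro
def ray(n,uv):
    p=camera_params(n);R=np.array(p["R"]);t=np.array(p["t"]);d=R.T@np.linalg.solve(p["mtx"],[uv[0],uv[1],1]);return -R.T@t,d/np.linalg.norm(d)
def onz(n,uv,z):
    c,d=ray(n,uv);return c+d*(z-c[2])/d[2]
def tri(a,b):
    (c1,d1),(c2,d2)=ray("top",a),ray("scene",b)
    s=np.linalg.lstsq(np.c_[d1,-d2],c2-c1,rcond=None)[0];p,q=c1+d1*s[0],c2+d2*s[1];return (p+q)/2,np.linalg.norm(p-q)
E
python3 - <<'E'
from h import *
T=lambda u,v:(u/3.8+204.6,v/3.8+159.6)   # undo crop/scale
S=lambda u,v:(u/4+214.6,v/4+149.6)
pts={"RL":((447,40),(302,118),.072),"RR":((773,208),(622,92),.072),"FR":((612,557),(738,333),.072),"FL":((265,395),(367,378),.072),
"hole":((505,345),(521,253),.080),"head":((123,167),(121,293),.076),"plug":((72,287),(134,437),.041),"grip":((457,455),(553,316),.094),
"boxRL":((517,91),(388,73),.118),"boxRR":((682,166),(550,66),.118)}
W={}
for k,(a,b,z) in pts.items():
    p,e=tri(T(*a),S(*b)); A=onz("top",T(*a),z);B=onz("scene",S(*b),z);W[k]=(A+B)/2
    print(k,np.round(A[:2],4),np.round(B[:2],4),"tri",np.round(p,4),round(e,4))
for i in(0,1):
  C={k:onz(("top","scene")[i],(T,S)[i](*pts[k][i]),.072)[:2] for k in("RL","RR","FR","FL")}
  c=sum(C.values())/4; f=(C["RL"]+C["RR"]-C["FL"]-C["FR"])/2; l=(C["RL"]+C["FL"]-C["RR"]-C["FR"])/2
  print("centre",c.round(4),"len",np.linalg.norm(f),np.linalg.norm(l),"yaw",np.arctan2(f[1],f[0]),np.arctan2(l[1],l[0])-np.pi/2)
a=np.arctan2(*( (W["head"]-W["plug"])[1::-1])); print("stand",a,np.linalg.norm((W["head"]-W["plug"])[:2]))
print(Ro.from_quat(get_obs()["ee_rot"]).as_matrix().round(3))
E
```

```text
RL [ 0.6079 -0.2357] [ 0.6112 -0.2364] tri [ 0.6075 -0.2346  0.075 ] 0.0014
RR [ 0.5258 -0.4034] [ 0.5323 -0.4104] tri [ 0.5237 -0.4002  0.0814] 0.0005
FR [ 0.3496 -0.3172] [ 0.3507 -0.3219] tri [ 0.3488 -0.317   0.0763] 0.0024
FL [ 0.4243 -0.1461] [ 0.4244 -0.1468] tri [ 0.4241 -0.1462  0.0726] 0.0004
hole [ 0.4511 -0.2634] [ 0.4482 -0.2619] tri [ 0.4512 -0.2644  0.0766] 0.0009
head [ 0.535  -0.0731] [ 0.5357 -0.0739] tri [ 0.5346 -0.0732  0.0772] 0.0003
plug [ 0.4793 -0.0486] [ 0.4761 -0.0458] tri [ 0.4802 -0.0482  0.0356] 0.0004
grip [ 0.3961 -0.2371] [ 0.3935 -0.2341] tri [ 0.3965 -0.2377  0.0897] 0.0005
boxRL [ 0.57   -0.2623] [ 0.571  -0.2641] tri [ 0.5693 -0.2622  0.1198] 0.0008
boxRR [ 0.5357 -0.3427] [ 0.5289 -0.3442] tri [ 0.5347 -0.3461  0.114 ] 0.0057
centre [ 0.4769 -0.2756] len 0.20020026981482006 0.1866482527777926 yaw -0.4544534591763769 -0.43343733601558787
centre [ 0.4797 -0.2789] len 0.20454551907745674 0.19047126122802988 yaw -0.4503341133297721 -0.4121750725198532
stand -0.4280825920236223 0.0633909585892932
[[ 0.962  0.272 -0.   ]
 [ 0.272 -0.962  0.001]
 [-0.    -0.001 -1.   ]]
```

Both views agree. The shaker yaw is about -0.443, and the hole sits 15.6 mm short of the nominal socket, which is inside the 14–26 mm stated. The grip block is near (0.395,-0.237). I'll move above it.

Emit:
carry_out([
  [[0,0,0,0,0,0.98],[0,0,0,0,0,0.98],[0,0,0,0,0,0.98],[0,0,0,0,0,0.98],[0,0,0,0,0,0.98],[0,0,0,0,0,0.98],[0,0,0,0,0,0.98],[0.1,-0.88,0,0,0,0],[0.1,-0.88,0,0,0,0],[0.1,-0.88,0,0,0,0],[0.1,-0.88,0,0,0,0],[0.1,-0.88,0,0,0,0],[0.1,-0.88,0,0,0,0],[0.1,-0.88,0,0,0,0],[0.1,-0.88,0,0,0,0],[0.1,-0.88,0,0,0,0],[0.1,-0.88,0,0,0,0],[0.1,-0.88,0,0,0,0],[0.1,-0.88,0,0,0,0]],
], hand=-0.3, force=20)

```text
clock: 1.68
position: [0.3949, -0.2386, 0.2312]
ee_rot: [0.976, -0.22, -0.0, 0.0]
ft_force: [0.2, 0.0, -0.0]
grip_width: 0.65
grasp_force: 0.0
```

Emit:
carry_out([
  [[0,-0.03,0.7,0,0,0],[0,0,0.7,0,0,0],[0,0,0.7,0,0,0],[0,0,0.7,0,0,0],[0,0,0.6,0,0,0],[0,0,0.35,0,0,0],[0,0,0,0,0,0],[0,0,0,0,0,0]],
])

```text
clock: 2.35
position: [0.3946, -0.2389, 0.0811]
ee_rot: [0.976, -0.219, -0.001, -0.0]
ft_force: [1.6, -0.2, -0.1]
grip_width: 0.651
grasp_force: 0.0
```

Emit:
carry_out([
  [[0,0,0,0,0,0],[0,0,0,0,0,0],[0,0,0,0,0,0],[0,0,0,0,0,0],[0,0,0,0,0,0],[0,0,0,0,0,0],[0,0,0,0,0,0],[0,0,0,0,0,0]],
], hand=1, force=20)

```text
clock: 3.02
position: [0.3969, -0.2376, 0.0831]
ee_rot: [0.976, -0.219, 0.001, -0.001]
ft_force: [1.5, 8.4, 6.0]
grip_width: 0.411
grasp_force: 22.2
```

Emit:
carry_out([
  [[0,-0.05,-0.07,0,0,0],[0.05,0,0,0,0,0],[0.05,0,0,0,0,0],[0.05,0,0,0,0,0],[0.05,0,0,0,0,0],[0.05,0,0,0,0,0],[0,0,0,0,0,0]],
])

```text
clock: 3.6
position: [0.405, -0.2414, 0.0838]
ee_rot: [0.976, -0.219, -0.0, -0.0]
ft_force: [-0.7, 4.2, -2.0]
grip_width: 0.416
grasp_force: 21.5
```

Emit:
carry_out([
  [[0.025,-0.02,0,0,0,0],[0.025,0,0,0,0,0],[0.025,0,0,0,0,0],[0.025,0,0,0,0,0],[0,0,0,0,0,0]],
])

```text
clock: 4.02
position: [0.409, -0.2431, 0.0842]
ee_rot: [0.976, -0.22, 0.0, 0.0]
ft_force: [0.2, 0.3, -1.7]
grip_width: 0.415
grasp_force: 21.5
```

Emit:
carry_out([
  [[0.0125,0,0,0,0,0],[0.0125,0,0,0,0,0],[0,0,0,0,0,0]],
])

```text
clock: 4.27
position: [0.4098, -0.2433, 0.0842]
ee_rot: [0.976, -0.22, 0.0, 0.0]
ft_force: [-1.3, 0.1, -1.8]
grip_width: 0.411
grasp_force: 21.5
```

Emit:
carry_out([
  [[0.0125,0,0,0,0,0],[0.0125,0,0,0,0,0],[0.0125,0,0,0,0,0],[0,0,0,0,0,0]],
])

```text
clock: 4.6
position: [0.411, -0.2436, 0.084]
ee_rot: [0.976, -0.219, -0.0, -0.0]
ft_force: [-0.3, -0.1, -1.8]
grip_width: 0.413
grasp_force: 21.5
```

Emit:
carry_out([
  [[0.0125,0,0,0,0,0],[0.0125,0,0,0,0,0],[0,0,0,0,0,0]],
])

```text
clock: 4.85
position: [0.4111, -0.2436, 0.0836]
ee_rot: [0.976, -0.22, -0.001, -0.0]
ft_force: [-5.3, 2.1, -2.1]
grip_width: 0.417
grasp_force: 21.6
```

Emit:
carry_out([
  [[0.0125,0,0,0,0,0],[0.0125,0,0,0,0,0],[0,0,0,0,0,0],[0,0,0,0,0,0]],
])

```text
clock: 5.18
position: [0.4112, -0.2436, 0.0833]
ee_rot: [0.976, -0.22, -0.002, -0.001]
ft_force: [-8.1, 5.0, -0.2]
grip_width: 0.415
grasp_force: 21.7
```

Run:
```python
from h import *
o=get_obs();print(o["position"],o["ft_force"])
for n,(u,v,w,h) in{"top":(260,160,160,150),"scene":(280,150,130,120)}.items():
    a=cv2.cvtColor(camera(n),cv2.COLOR_RGB2BGR);cv2.imwrite(f"pics/{n}1full.png",a)
a=cv2.imread("pics/top1full.png")[160:310,265:415];b=cv2.imread("pics/scene1full.png")[150:300,265:415]
cv2.imwrite("pics/c1.png",cv2.resize(np.hstack([a,b]),(798,399),interpolation=cv2.INTER_CUBIC))
```

```text
[ 0.41116716 -0.24357688  0.08326806] [-8.08598487  4.96778883 -0.21029785]
```

View pics/c1.png

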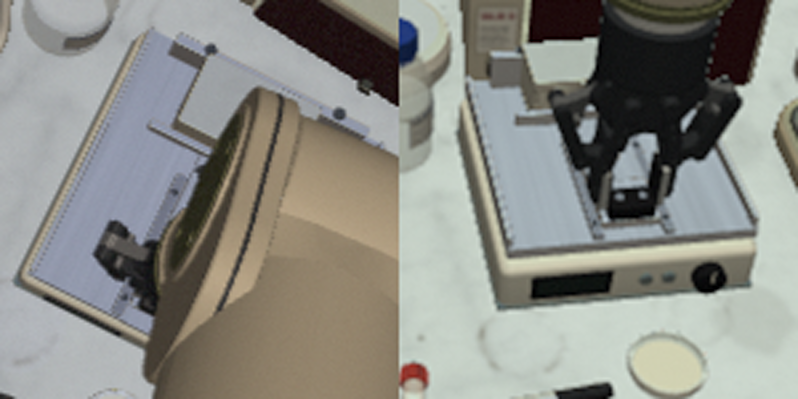

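The box is against the stop: force rises with no further travel, and the picture shows the bar plate touching the box. I'll relax the push and release.

Emit:
carry_out([
  [[-0.015,0,0,0,0,0],[-0.012,0,0,0,0,0],[0,0,0,0,0,0]],
])

```text
clock: 5.53
position: [0.4112, -0.2436, 0.0837]
ee_rot: [0.976, -0.219, -0.001, -0.0]
ft_force: [-5.3, 3.1, -0.9]
grip_width: 0.413
grasp_force: 21.6
```

Emit:
carry_out([
  [[0,0,0,0,0,0],[0,0,0,0,0,0],[0,0,0,0,0,0],[0,0,0,0,0,0]],
], hand=-0.3)

```text
clock: 5.87
position: [0.4126, -0.2444, 0.0845]
ee_rot: [0.976, -0.219, 0.001, 0.0]
ft_force: [0.3, -0.1, -0.2]
grip_width: 0.649
grasp_force: 0.0
```

Emit:
carry_out([
  [[0,0,-0.5,0,0,0],[0,0,-0.8,0,0,0],[0,0,-0.8,0,0,0],[0.13,-0.74,0,0,0,0],[0.13,-0.74,0,0,0,0],[0.13,-0.74,0,0,0,0],[0.13,-0.74,0,0,0,0],[0.13,-0.74,0,0,0,0],[0.14,-0.74,0,0,0,0],[0.14,-0.74,0,0,0,0],[0,0,0.7,0,0,0],[0,0,0.8,0,0,0],[0,0,0,0,0,0]],
])

```text
clock: 6.95
position: [0.5315, -0.0721, 0.1031]
ee_rot: [0.976, -0.219, -0.004, 0.0]
ft_force: [-1.9, 0.6, -1.0]
grip_width: 0.65
grasp_force: 0.0
```

Run:
```python
from h import *
o=get_obs();print(o["position"],o["joint_pos"].round(3))
a=cv2.cvtColor(camera("scene"),cv2.COLOR_RGB2BGR)[190:290,190:340];b=cv2.cvtColor(camera("top"),cv2.COLOR_RGB2BGR)[150:250,190:340]
cv2.imwrite("pics/c2.png",cv2.resize(np.hstack([a,b]),(798,266),interpolation=cv2.INTER_CUBIC))
```

```text
[ 0.53148044 -0.07212124  0.1030791 ] [ 0.473  0.296 -0.485  1.819  0.154  1.071 -2.082]
```

View pics/c2.png

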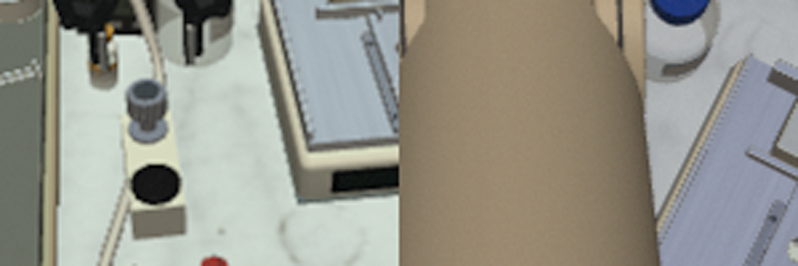

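The picture shows the fingers straddling the screw, still above it. Joint 7 is near its clockwise end, so I'll unwind 228° counterclockwise before gripping. That allows nearly 5 rad of screwing in one go.

Emit:
carry_out([
  [[0,0,0,0,0,-1],[0,0,0,0,0,-1],[0,0,0,0,0,-1],[0,0,0,0,0,-1],[0,0,0,0,0,-1],[0,0,0,0,0,-1],[0,0,0,0,0,-1],[0,0,0,0,0,-1],[0,0,0,0,0,-1],[0,0,0,0,0,-1],[0,0,0,0,0,-1],[0,0,0,0,0,-1],[0,0,0,0,0,-1],[0,0,0,0,0,-1],[0,0,0,0,0,-1],[0,0,0,0,0,-1],[0,0,0,0,0,-1],[0,0,0,0,0,-1],[0,0,0,0,0,-1],[0,0,0,0,0,-1]],
])

```text
clock: 8.72
position: [0.5355, -0.0737, 0.1106]
ee_rot: [0.676, 0.736, 0.0, 0.002]
ft_force: [-0.4, 0.2, 0.1]
grip_width: 0.65
grasp_force: 0.0
```

Emit:
carry_out([
  [[0,0,0,0,0,-1],[0,0,0,0,0,-1],[0,0,0,0,0,-1],[0,0,0,0,0,-1],[0,0,0,0,0,-1],[0,0,0,0,0,-1],[0,0,0,0,0,-1],[0,0,0,0,0,-1],[0,0,0,0,0,-1],[0,0,0,0,0,-1],[0,0,0,0,0,-1],[0,0,0,0,0,-1],[0,0,0,0,0,-1],[0,0,0,0,0,-1],[0,0,0,0,0,-1],[0,0,0,0,0,-1],[0,0,0,0,0,-1],[0,0,0,0,0,-1],[0,0,0,0,0,0]],
])

```text
clock: 10.3
position: [0.5352, -0.0741, 0.11]
ee_rot: [-0.198, 0.98, -0.001, 0.001]
ft_force: [-0.8, 0.6, -1.5]
grip_width: 0.651
grasp_force: 0.0
```

```bash
cat >> h.py <<'E'
def to(x,y,z=None):
    o=get_obs();p=o["position"];M=Ro.from_quat(o["ee_rot"]).as_matrix()
    d=np.array([x,y,p[2] if z is None else z])-p
    print("pos",p.round(4),"j7",o["joint_pos"][6].round(3),"ax",M[:,2].round(3),"yaw",np.arctan2(M[1,0],M[0,0]).round(3),"units",(M.T@d/.04).round(3),"F",o["ft_force"].round(1))
E
python3 -c "
from h import *
to(.535,-.0735,.047)"
```

```text
pos [ 0.5352 -0.0741  0.11  ] j7 1.647 ax [ 0.002 -0.002 -1.   ] yaw -2.744 units [1.000e-03 2.000e-02 1.575e+00] F [-0.8  0.6 -1.5]
```

Emit:
carry_out([
  [[0,0.02,0.4,0,0,0],[0,0,0.5,0,0,0],[0,0,0.45,0,0,0],[0,0,0.2,0,0,0],[0,0,0,0,0,0]],
])

```text
clock: 10.72
position: [0.5336, -0.0727, 0.0456]
ee_rot: [-0.195, 0.981, -0.0, -0.001]
ft_force: [-0.1, -0.3, 0.7]
grip_width: 0.65
grasp_force: 0.0
```

Emit:
carry_out([
  [[0,0,0,0,0,0],[0,0,0,0,0,0],[0,0,0,0,0,0],[0,0,0,0,0,0],[0,0,0,0,0,0],[0,0,0,0,0,0],[0,0,0,0,0,0]],
], hand=1, force=30)

```text
clock: 11.3
position: [0.5349, -0.0721, 0.0476]
ee_rot: [-0.196, 0.981, -0.001, 0.001]
ft_force: [-2.2, 1.2, 7.2]
grip_width: 0.336
grasp_force: 29.5
```

Emit:
carry_out([
  [[0,0,-0.3,0,0,0],[0,0,-0.6,0,0,0],[0,0,-0.6,0,0,0],[0,0,-0.6,0,0,0],[0,0,-0.6,0,0,0],[0,0,0,0,0,0]],
])

```text
clock: 11.8
position: [0.5362, -0.0716, 0.1593]
ee_rot: [-0.196, 0.981, -0.001, 0.003]
ft_force: [0.1, 0.2, -2.4]
grip_width: 0.339
grasp_force: 30.4
```

Run:
```python
from h import *
a=cv2.cvtColor(camera("scene"),cv2.COLOR_RGB2BGR)[185:245,310:370];b=cv2.cvtColor(camera("top"),cv2.COLOR_RGB2BGR)[225:285,310:370]
cv2.imwrite("pics/c3.png",cv2.resize(np.hstack([a,b]),(800,400),interpolation=cv2.INTER_CUBIC))
print(get_obs()["grasp_force"],get_obs()["grip_width"])
```

```text
30.393465757369995 0.34178539866191876
```

View pics/c3.png

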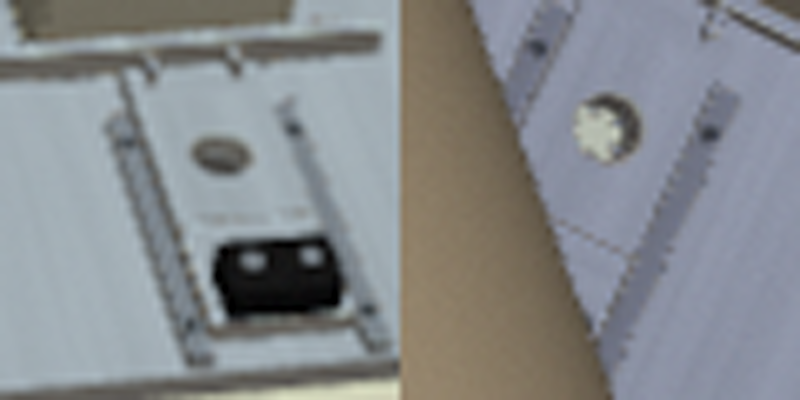

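The hole, now home, is at (221,155) in the scene crop and (608,129) in the top crop. The white seen through it is the socket.

Run:
```python
from h import *
k=6.667
s=(309.6+221/k,184.6+155/k); t=(309.6+208/k,224.6+129/k)
print(onz("top",t,.08).round(4),onz("scene",s,.08).round(4),tri(t,s)); to(.4648,-.2697)
```

```text
[ 0.4634 -0.2697  0.08  ] [ 0.4627 -0.2683  0.08  ] (array([ 0.4637612 , -0.26978238,  0.07845479]), np.float64(0.0005722091554963353))
pos [ 0.5343 -0.0723  0.1552] j7 1.679 ax [ 0.002 -0.001 -1.   ] yaw -2.747 units [ 3.503e+00 -3.888e+00  3.000e-03] F [-0.   0.2 -2.5]
```

Emit:
carry_out([
  [[0.25,-0.28,0,0,0,0],[0.5,-0.55,0,0,0,0],[0.55,-0.6,0,0,0,0],[0.55,-0.6,0,0,0,0],[0.55,-0.6,0,0,0,0],[0.5,-0.55,0,0,0,0],[0.4,-0.43,0,0,0,0],[0.215,-0.25,0,0,0,0],[0,0,0,0,0,0],[0,0,0,0,0,0]],
])

```text
clock: 12.73
position: [0.4634, -0.2683, 0.1535]
ee_rot: [-0.196, 0.981, 0.001, -0.0]
ft_force: [0.0, 1.5, -1.7]
grip_width: 0.341
grasp_force: 30.3
```

Run:
```python
from h import *
to(.4638,-.2690,.122)
a=cv2.cvtColor(camera("scene"),cv2.COLOR_RGB2BGR)[150:250,290:410]
cv2.imwrite("pics/c4.png",cv2.resize(a,(720,600),interpolation=cv2.INTER_CUBIC))
```

```text
pos [ 0.4634 -0.2683  0.1535] j7 2.076 ax [-0.001  0.001 -1.   ] yaw -2.747 units [-0.002 -0.022  0.788] F [ 0.   1.5 -1.7]
```

View pics/c4.png

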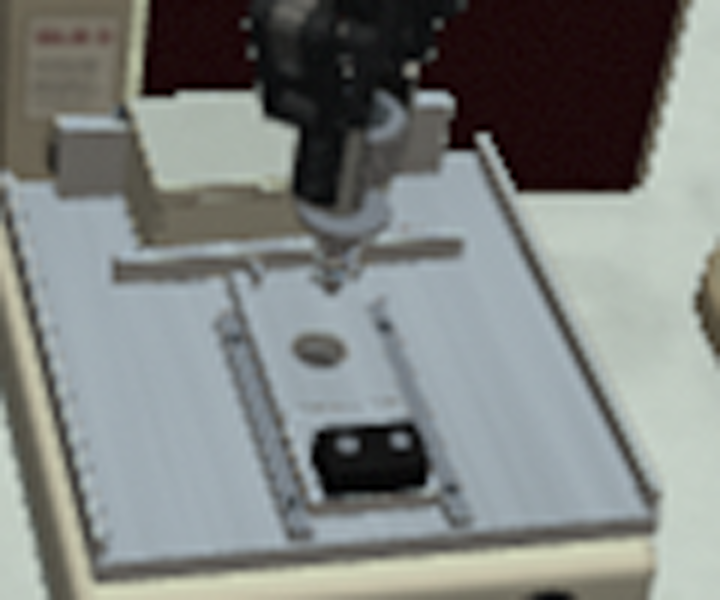

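The tip is at crop (333,290) and the hole at (321,350). I'll compare them through the same camera.

Run:
```python
from h import *
f=lambda u,v:(289.6+u/6,149.6+v/6)
for z in(.105,.107): print(onz("scene",f(333,290),z).round(4))
print(onz("scene",f(343,212),.142).round(4),"flange"); print(onz("scene",f(320,350),.08).round(4))
p=camera_params("scene")
for z in(.107,.140):
  X=p["R"]@np.array([.4634,-.2683,z])+p["t"];print(z,((p["mtx"]@X)[:2]/X[2]-[289.6,149.6])*6)
```

```text
[ 0.4636 -0.2716  0.105 ]
[ 0.4619 -0.2698  0.107 ]
[ 0.4614 -0.2682  0.142 ] flange
[ 0.4623 -0.2684  0.08  ]
0.107 [326.78679112 289.1537995 ]
0.14 [338.51720648 213.50697762]
```

Emit:
carry_out([
  [[0,0,0.2,0,0,0],[0,0,0.3,0,0,0],[0,0,0.15,0,0,0],[0,0,0.1,0,0,0],[0,0,0.1,0,0,0],[0,0,0.1,0,0,0],[0,0,0,0,0,0]],
])

```text
clock: 13.37
position: [0.4634, -0.2685, 0.1153]
ee_rot: [-0.196, 0.981, 0.0, -0.0]
ft_force: [-0.1, 0.3, -1.7]
grip_width: 0.338
grasp_force: 30.3
```

Emit:
carry_out([
  [[0,0,0.05,0,0,0],[0,0,0.05,0,0,0],[0,0,0.05,0,0,0],[0,0,0.05,0,0,0],[0,0,0,0,0,0]],
])

```text
clock: 13.78
position: [0.4637, -0.2685, 0.1078]
ee_rot: [-0.196, 0.981, 0.0, 0.0]
ft_force: [1.3, 1.7, -3.0]
grip_width: 0.338
grasp_force: 30.4
```

Emit:
carry_out([
  [[0,0,0.04,0,0,0],[0,0,0.04,0,0,0],[0,0,0,0,0,0]],
])

```text
clock: 14.03
position: [0.4638, -0.2686, 0.1048]
ee_rot: [-0.196, 0.981, -0.0, 0.0]
ft_force: [2.8, 0.6, -2.7]
grip_width: 0.343
grasp_force: 30.4
```

Emit:
carry_out([
  [[-0.01,0,0.03,0,0,0],[0,0,0.03,0,0,0],[0,0,0,0,0,0]],
])

```text
clock: 14.28
position: [0.464, -0.2685, 0.1023]
ee_rot: [-0.196, 0.981, 0.0, -0.0]
ft_force: [1.4, 1.0, -2.3]
grip_width: 0.342
grasp_force: 30.4
```

Emit:
carry_out([
  [[0,0,0.03,0,0,0],[0,0,0.03,0,0,0],[0,0,0,0,0,0]],
])

```text
clock: 14.53
position: [0.4647, -0.2685, 0.1009]
ee_rot: [-0.196, 0.981, -0.0, 0.0]
ft_force: [-1.6, 2.3, 7.5]
grip_width: 0.341
grasp_force: 31.3
```

Contact came at 7 mm above the bar, so it should take about 3.3 rad to meet. I'll lower the grip to 20 N and turn clockwise, following the lead.

Emit:
carry_out([
  [[0,0,0,0,0,0],[0,0,0,0,0,0],[0,0,0.006,0,0,1],[0,0,0.006,0,0,1],[0,0,0.006,0,0,1],[0,0,0.006,0,0,1],[0,0,0.006,0,0,1],[0,0,0.006,0,0,1],[0,0,0.006,0,0,1],[0,0,0.006,0,0,1],[0,0,0,0,0,0]],
], hand=1, force=20)

```text
clock: 15.45
position: [0.4648, -0.2689, 0.0992]
ee_rot: [0.223, 0.975, -0.001, 0.001]
ft_force: [0.4, 0.6, 6.0]
grip_width: 0.337
grasp_force: 31.0
```

```bash
python3 -c "
from h import *
to(.4647,-.2685)"
```

```text
pos [ 0.4648 -0.2689  0.0992] j7 1.266 ax [ 0.002 -0.002 -1.   ] yaw 2.692 units [ 0.008  0.009 -0.   ] F [0.4 0.6 6. ]
```

Grip force is still 31 N, so I'll release, unwind 60° and regrip at 20 N.

Emit:
carry_out([
  [[0,0,-0.03,0,0,0],[0,0,0,0,0,0],[0,0,0,0,0,0],[0,0,0,0,0,0],[0,0,0,0,0,-1],[0,0,0,0,0,-1],[0,0,0,0,0,-1],[0,0,0,0,0,-1],[0,0,0,0,0,-1],[0,0,0,0,0,-1],[0,0,0,0,0,-1],[0,0,0,0,0,-1],[0,0,0,0,0,-1],[0,0,0,0,0,-1],[0,0,0,0,0,0]],
], hand=0.0)

```text
clock: 16.7
position: [0.4638, -0.2687, 0.0991]
ee_rot: [-0.3, 0.954, 0.0, -0.0]
ft_force: [1.2, -0.4, -0.2]
grip_width: 0.501
grasp_force: 0.0
```

Emit:
carry_out([
  [[0,0,0,0,0,0],[0,0,0,0,0,0],[0,0,0,0,0,0],[0,0,0,0,0,0],[0,0,0,0,0,0],[0,0,0,0,0,0]],
], hand=1, force=20)

```text
clock: 17.2
position: [0.464, -0.2685, 0.0994]
ee_rot: [-0.297, 0.955, -0.0, -0.0]
ft_force: [-0.6, 0.2, -0.6]
grip_width: 0.343
grasp_force: 20.3
```

```bash
python3 -c "
from h import *
to(.4648,-.2689)"
```

```text
pos [ 0.464  -0.2685  0.0994] j7 2.216 ax [-0. -0. -1.] yaw -2.537 units [-0.011 -0.019  0.   ] F [-0.6  0.2 -0.6]
```

Emit:
carry_out([
  [[0,0,0.006,0,0,1],[0,0,0.006,0,0,1],[0,0,0.006,0,0,1],[0,0,0.006,0,0,1],[0,0,0.006,0,0,1],[0,0,0.006,0,0,1],[0,0,0.006,0,0,1],[0,0,0.006,0,0,1],[0,0,0.006,0,0,1],[0,0,0.006,0,0,1],[0,0,0.006,0,0,1],[0,0,0.006,0,0,1],[0,0,0.006,0,0,1],[0,0,0.006,0,0,1],[0,0,0.006,0,0,1],[0,0,0.006,0,0,1],[0,0,0.006,0,0,1],[0,0,0.006,0,0,1],[0,0,0,0,0,0]],
])

```text
clock: 18.78
position: [0.4641, -0.2683, 0.0952]
ee_rot: [0.599, 0.801, -0.0, 0.0]
ft_force: [0.6, 0.4, 0.2]
grip_width: 0.345
grasp_force: 20.3
```

```bash
python3 -c "
from h import *
to(.464,-.2687);print(get_obs()['torque'],get_obs()['grasp_force'])"
```

```text
pos [ 0.4641 -0.2683  0.0952] j7 0.493 ax [ 0. -0. -1.] yaw 1.856 units [-0.008 -0.006  0.   ] F [0.6 0.4 0.2]
[0.08150283 0.0451719  0.01123762] 20.27932047843933
```

Emit:
carry_out([
  [[0,0,0.006,0,0,1],[0,0,0.006,0,0,1],[0,0,0.006,0,0,1],[0,0,0.006,0,0,1],[0,0,0.006,0,0,1],[0,0,0.003,0,0,1],[0,0,0,0,0,1],[0,0,0,0,0,0]],
])

```text
clock: 19.45
position: [0.4641, -0.2683, 0.0937]
ee_rot: [0.845, 0.534, -0.0, 0.0]
ft_force: [0.5, 0.3, -2.0]
grip_width: 0.342
grasp_force: 20.3
```

```bash
python3 -c "
from h import *
to(.464,-.2687);print(get_obs()['torque'],get_obs()['grasp_force'])"
```

```text
pos [ 0.4641 -0.2683  0.0937] j7 -0.193 ax [-0. -0. -1.] yaw 1.127 units [-0.009  0.002  0.   ] F [ 0.5  0.3 -2. ]
[ 0.11973271 -0.01078379 -0.00580489] 20.28431922197342
```

Emit:
carry_out([
  [[0,0,0.006,0,0,1],[0,0,0.006,0,0,1],[0,0,0.006,0,0,1],[0,0,0.006,0,0,1],[0,0,0.003,0,0,1],[0,0,0,0,0,0]],
])

```text
clock: 19.95
position: [0.4649, -0.2682, 0.0934]
ee_rot: [0.955, 0.298, 0.001, 0.0]
ft_force: [-0.1, 1.5, 6.3]
grip_width: 0.346
grasp_force: 20.8
```

```bash
python3 -c "
from h import *
to(.464,-.2687);print(get_obs()['torque'],get_obs()['grasp_force'])"
```

```text
pos [ 0.4649 -0.2682  0.0934] j7 -0.689 ax [ 0.001 -0.    -1.   ] yaw 0.606 units [-0.025 -0.001 -0.   ] F [-0.1  1.5  6.3]
[ 0.48700899  0.08606472 -0.08302671] 20.81655979156494
```

Now meeting the bar: Fz is rising and z has stalled. I'll tighten without pushing.

Emit:
carry_out([
  [[0,0,-0.015,0,0,1],[0,0,0,0,0,1],[0,0,0,0,0,1],[0,0,0,0,0,1],[0,0,0,0,0,0]],
])

```text
clock: 20.37
position: [0.4645, -0.2682, 0.0934]
ee_rot: [0.996, 0.094, 0.0, 0.0]
ft_force: [1.8, 1.9, -1.1]
grip_width: 0.346
grasp_force: 20.3
```

```bash
python3 -c "
from h import *
to(.464,-.2687);print(get_obs()['torque'],get_obs()['grasp_force'])"
```

```text
pos [ 0.4645 -0.2682  0.0934] j7 -1.086 ax [ 0.001 -0.    -1.   ] yaw 0.188 units [-0.016  0.01  -0.   ] F [ 1.8  1.9 -1.1]
[ 0.20144149 -0.43345181  0.03636819] 20.33896565437317
```

Emit:
carry_out([
  [[0,0,0,0,0,1],[0,0,0,0,0,1],[0,0,0,0,0,1],[0,0,0,0,0,1],[0,0,0,0,0,1]],
])

```text
clock: 20.78
position: [0.4641, -0.2683, 0.0932]
ee_rot: [0.986, -0.166, -0.0, 0.0]
ft_force: [0.5, 1.0, 0.8]
grip_width: 0.341
grasp_force: 20.5
```

```bash
python3 -c "
from h import *
to(.464,-.2687);print(get_obs()['torque'],get_obs()['grasp_force'],get_obs()['tau'].round(3))
a=cv2.cvtColor(camera('scene'),cv2.COLOR_RGB2BGR)[150:250,290:410]
cv2.imwrite('pics/c5.png',cv2.resize(a,(720,600),interpolation=cv2.INTER_CUBIC))"
```

```text
pos [ 0.4641 -0.2683  0.0932] j7 -1.585 ax [-0. -0. -1.] yaw -0.333 units [0.001 0.011 0.   ] F [0.5 1.  0.8]
[ 0.027753   -0.4412892   0.43028321] 20.530895590782166 [ 2.2980e+00 -5.2114e+01 -4.1670e+00 -3.4125e+01  2.4400e-01  3.1000e-02
  2.1290e+00]
```

View pics/c5.png

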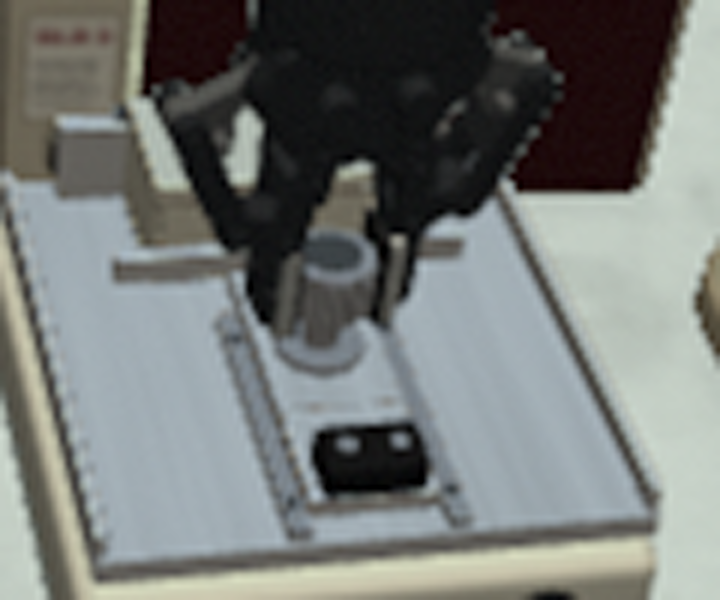

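The picture shows the flange seated on the bar. Resisting torque is 0.43 N·m, so the screw is tightening. A few more degrees will show whether the fingers slip.

Emit:
carry_out([
  [[0,0,0,0,0,1],[0,0,0,0,0,1],[0,0,0,0,0,1]],
])

```text
clock: 21.08
position: [0.4642, -0.2683, 0.0932]
ee_rot: [0.948, -0.318, 0.0, -0.0]
ft_force: [3.4, -0.1, -1.5]
grip_width: 0.342
grasp_force: 20.3
```

```bash
python3 -c "
from h import *
to(.464,-.2687);print(get_obs()['torque'],get_obs()['grasp_force'])"
```

```text
pos [ 0.4642 -0.2683  0.0932] j7 -1.886 ax [ 0.  0. -1.] yaw -0.646 units [ 0.003  0.01  -0.   ] F [ 3.4 -0.1 -1.5]
[-0.04830626 -0.48604517  0.35042655] 20.32255232334137
```

The torque has plateaued at 0.35–0.43 N·m after about 1.2 rad past contact, so the fingers are slipping and it is finger-tight. I'll let go and rise.

Emit:
carry_out([
  [[0,0,0,0,0,0],[0,0,0,0,0,0],[0,0,0,0,0,0],[0,0,-0.2,0,0,0],[0,0,-0.5,0,0,0],[0,0,-0.8,0,0,0],[0,0,-0.8,0,0,0],[-0.7,0,-0.5,0,0,0],[-0.8,0,0,0,0,0],[-0.8,0,0,0,0,0],[0,0,0,0,0,0],[0,0,0,0,0,0]],
], hand=0.0)

```text
clock: 22.08
position: [0.3903, -0.2125, 0.2063]
ee_rot: [0.948, -0.319, 0.001, 0.001]
ft_force: [0.4, -0.8, -0.0]
grip_width: 0.497
grasp_force: 0.0
```

```bash
python3 -c "
from h import *
to(.464,-.2687)
a=cv2.cvtColor(camera('scene'),cv2.COLOR_RGB2BGR)[150:250,290:410]
cv2.imwrite('pics/c6.png',cv2.resize(a,(720,600),interpolation=cv2.INTER_CUBIC))"
```

```text
pos [ 0.3903 -0.2125  0.2063] j7 -1.808 ax [ 0.001 -0.002 -1.   ] yaw -0.649 units [2.318 0.005 0.005] F [ 0.4 -0.8 -0. ]
```

View pics/c6.png

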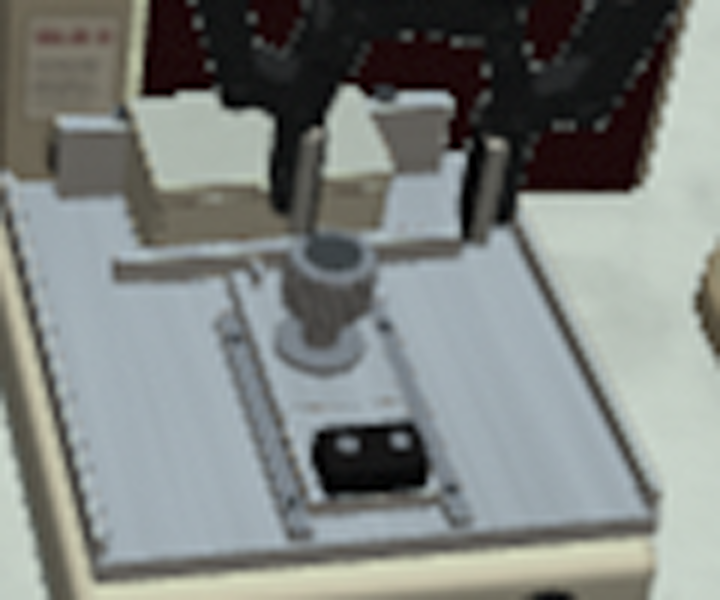

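The screw stands upright with its flange on the bar at (320,345), the box is against the stop, and the gripper is clear. I'll hand in.

```bash
python3 -c "
from workcell import *
print(hand_in())"
```

```text
the job is handed in; nothing more can be done
None
```

The job is handed in with no verdict returned: the bar is home, the box sits against the rear stop, and the thumbscrew was turned finger-tight with a 20 N grip until the fingers slipped, then let go.

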